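Flip the reorder leaf and send the call

TASK

The filter cartridges are running out: push the leaf of the reorder board with a fingertip (its raised black lip gives a place to get under it) and flip it over its spine so that it lies flat on the other side, red face up, without gripping, forcing or slamming it. Then, with the leaf flat, press the orange button it uncovered all the way down and let go. Leave the things around it where they are.

Things in the scene. Friction and masses are not known exactly. Their poses are not given: they have to be found in the camera images.
- board: Reorder signal board fixed to the bench: grey base 130 (x) by 210 (y) by 33 mm high, white pads with tops at 35 mm on each side of a steel spine, rubber leaf stops at y = +-98 mm. Origin: centre of its underside, z up. The spine runs along the board's x. The leaf starts on the board's -y side and is to end on its +y side. Place and yaw vary (yaw up to 0.45 rad).
- spine (a point): Middle of the hinge axis of the leaf: at x = y = 0 of the board, 50 mm above the bench; the axis runs along the board's x between two end posts (x = +-60 mm, tops 59 mm above the bench). Steel hinge rod, 14 mm diameter.
- leaf (a joint): Angle of the rigid leaf about the spine, rad: 0 level on the -y side, green face up (starts at 0 to 0.2); 1.57 upright; 3.14 (stop) level on the +y side, red face up. About 120 g (70 to 140 %). Stiff hinge: it stays where it is left, so it can be let go and pushed again elsewhere; 1 to 3 N at its outer end turns it. Pushing only its red (under) side carries it over.
- leaf_bend (a point): Point on the leaf's mid-plane, mid-width, 117 mm from the hinge axis, where the black lip begins; turns with the leaf. The leaf is 100 mm wide (along the spine), 5 mm thick; its mid-plane contains the hinge axis. 12 mm beyond the base's edge, so a fingertip outside can push in under the lip.
- lip_end (a point): Outer end of the black lip, mid-width. The lip, 36 mm long, 5 mm thick, runs out from the bend at 60 degrees to the leaf, towards the green side: with the leaf at 0 it rises outward to 135 mm from the axis, 81 mm above the bench. A fingertip tilted 30 degrees or more fits in under it; one dragged along it towards the bend can jam. Flipped, it points outward and down past the base's +y edge.
- send_button (a joint): Travel of the orange push button, m: 0 is up, 0.005 is fully down. Springs back when released; fully down takes 4 N. Covered by the leaf at the start.
- button_top (a point): Centre of the top face of the orange round button (36 mm diameter), 44 mm above the bench when up (9 mm above the white pad), at x = 0, y = -55 mm in the board's frame. It is pressed straight down.
- cartridge: Bystander: white filter cartridge with blue end bands, standing, 62 mm diameter, 127 mm tall, loose. Origin: centre of its underside.
- tape: Bystander: amber roll of packing tape lying flat, 100 mm outer diameter, 48 mm high, loose. Origin: centre of its underside.
- fittings_bin: Bystander: small black open bin with brass fittings, 90 by 110 by 55 mm high, loose. Origin: centre of its underside.

How it is judged:
By the outcome, as a careful person would: the job done as asked, in the order asked, and still so for the second after the job is handed in, with the robot touching nothing.
It also fails if it takes over 58 s, if anything falls off the work surface, if the arm or the gripper's body presses on something with over 40 N, if the wrist force passes 120 N, or if a joint passes its speed limit or range.

ROBOT

A 6-joint arm with a two-finger parallel gripper is mounted at the origin on the work surface. World frame = base frame: x ahead of the robot, y to its left, z up, the work surface at z = 0. Lengths are in mm, angles in rad, forces in N, time in s.
With the tool pointing down it reaches from about 325 to 875 mm from the base axis. Payload 4.4 kg.
Tool frame: the origin (TCP) lies on the centre line of the jaws, within the pads' length; the fingertips stand ahead of it and the grasp point (between the pads) lies 6 mm ahead of it (ctrl.tcp_to_tips is the z of the fingertips in the tool frame, in mm); z points along the fingers, y is the direction in which the jaws open and shut (so a half turn about z gives the same grasp; the last joint's range is limited). The gripper opens to 85 mm and grips with 20 to 120 N. Pads are 22 mm wide; open, the fingers measure 114 mm over their backs; the gripper's body (76 mm by 85 mm) begins 54 mm behind the grasp point. The pads swing forward as they close: fully open they stand 13 mm farther back than shut.
Start: joints at [0.977, 0.207, 1.542, -0, 1.393, -0.15], TCP at [246.9, 519.296, 256.282] pointing down, gripper open.
Joint ranges: [-2.73, 2.73], [-0.86, 2.22], [0.23, 2.46], [-1.11, 4.25], [0.08, 2.63], [-2.82, 2.82]. Speed limits (rad/s): [2.79, 2.79, 3.14, 3.14, 3.14, 3.14].

INTERFACE

Orientations are given as a 3x3 rotation matrix whose columns are the frame's x, y, z axes.
In Python, from plant import ctrl, sensors, optics gives the robot as it stands. Calls block until the motion is done:
- ctrl.move_ptp(position, orientation): joint-space move of the TCP to a pose.
- ctrl.move_l(position, rot=None, vel=150, threshold=None): straight line of the TCP; rot=None keeps the orientation; vel is the mean speed in mm/s. With threshold (N) it stops when the force on the tool has changed by that much, and returns True; else False.
- ctrl.set_joints(angles): joint-space move.
- ctrl.gripper_to(opening, force=None): finger opening in mm; force is the grip in N (None keeps the last); returns when the fingers have stopped.
- ctrl.hold(seconds).
- ctrl.solve_ik(position, orientation): joint angles nearest the present ones, or None.
- sensors.read_state(): the state.
- optics.grab_frame(name): name is "side" or "top"; returns (picture, depth): 480x640x3 uint8, red, green, blue; 480x640 float32, mm along the optical axis (not along the pixel's ray), 0 where there is no reading.
- optics.camera_params(name): a dict with "mtx" (3x3 intrinsics, pixels), "R" (3x3) and "t" (3): a world point X has camera coordinates R X + t. Camera axes: x right, y down, z forward; pixel columns grow to the right and rows downward; lengths in mm; the calibration is good to about 2 mm. A picture is of the moment at which its call begins. camera_params takes no time and is no camera call.
A pose or a line that the arm cannot do raises ctrl.MotionError and nothing moves.
- ctrl.finish_job(): hands the job in, once; it reports no verdict.
The state is a dict: "t": time; "q": joint angles; "qvel": joint speeds; "tau": joint torques, N m; "eef_pos": TCP position; "eef_rot": TCP orientation; "force": force on the tool from outside, world axes, zero at the start; "wrist_torque": the same for the moment, N m; "grip_width": finger opening in mm.
Only numpy, scipy, OpenCV 4.12 (cv2) and the standard library are available. Lean on these libraries where they do the work, as an engineer would, in place of code of your own. Each camera call takes 0.05 s, during which the arm holds its last target.

## Working session

There is one attempt and no reset: what is moved stays moved. The work goes in short steps, each a Python script; the robot and the scene stay as the last script left them, time stands still between calls to the robot, and variables do not carry over. Pictures are saved under pics/ and viewed, and the job is handed in when it is done.

```bash
ls; mkdir -p pics
python3 - <<'E'
from plant import ctrl, sensors, optics
import cv2, numpy as np
for n in("top","side"):
    p,d=optics.grab_frame(n); cv2.imwrite(f"pics/{n}0.png",p[...,::-1]); np.savez(f"{n}0.npz",p=p,d=d)
    c=optics.camera_params(n); print(n,c, -c["R"].T@c["t"])
print(ctrl.tcp_to_tips, sensors.read_state())
E
```

```text
pics
top {'mtx': array([[488.55282761,   0.        , 315.02816835],
       [  0.        , 488.55282761, 242.75588893],
       [  0.        ,   0.        ,   1.        ]]), 'R': array([[-0.17338438, -0.98485057, -0.00268483],
       [-0.96488774,  0.17041478, -0.19987608],
       [ 0.1973056 , -0.03206483, -0.97981751]]), 't': array([232.9464422 , 573.57000862, 820.66710763])} [431.89772866 157.98718002 919.37234252]
side {'mtx': array([[484.18819965,   0.        , 315.7202312 ],
       [  0.        , 484.18819965, 235.34108493],
       [  0.        ,   0.        ,   1.        ]]), 'R': array([[ 0.93505261, -0.35408346, -0.01736436],
       [-0.24668881, -0.61470788, -0.74918546],
       [ 0.25460017,  0.70481141, -0.66213264]]), 't': array([-508.89733786,  296.88400784,  654.19410576])} [ 382.52581587 -458.7786608   646.74777401]
25.0 {'t': 0.1, 'q': array([ 9.76523694e-01,  2.07364602e-01,  1.54283358e+00,  1.55805058e-05,
        1.39350957e+00, -1.50484388e-01]), 'qvel': array([-1.06013777e-03, -6.43212675e-04, -4.08717274e-03,  1.05876930e-03,
       -9.31779965e-04, -4.02186506e-05]), 'tau': array([-1.05001018e-03, -3.84094548e+01, -2.92549270e+01, -2.52889386e-04,
        4.77705267e-03, -2.94225129e-05]), 'eef_pos': array([246.51814304, 518.76282765, 255.21423145]), 'eef_rot': array([[-9.03130227e-01,  4.29365067e-01, -1.19696438e-03],
       [ 4.29366607e-01,  9.03128604e-01, -1.74389143e-03],
       [ 3.32246704e-04, -2.08889760e-03, -9.99997763e-01]]), 'force': array([-0.96519667,  0.15478695,  0.7676791 ]), 'wrist_torque': array([-0.04233022, -0.03649783, -0.00533403]), 'grip_width': 85.41409133985636}
```

View pics/top0.png

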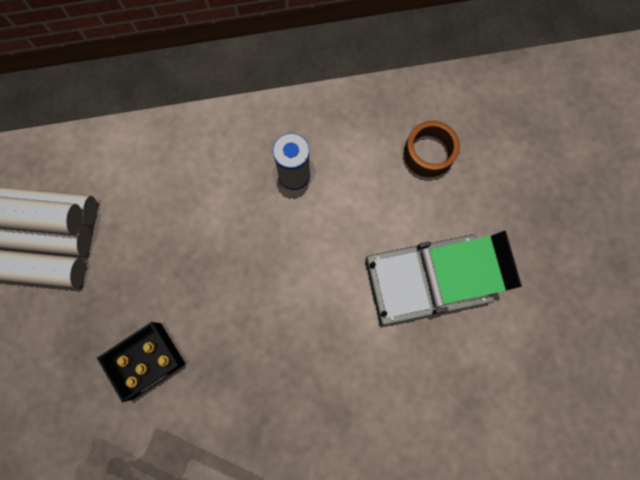

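View pics/side0.png

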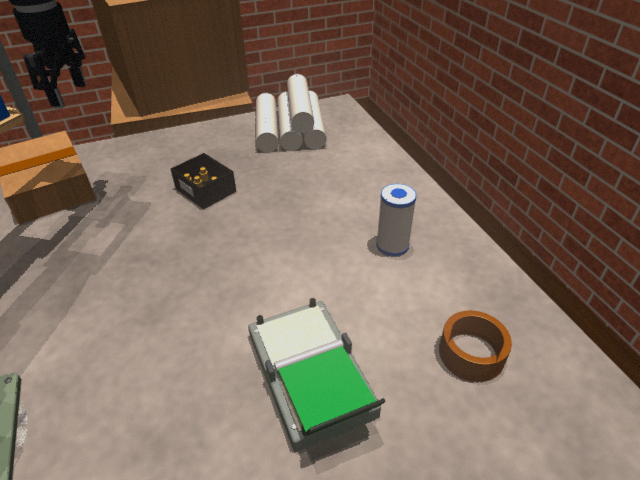

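The top view shows the green leaf around pixel (467,270), its black lip around (508,260), the white pad around (400,285), and the spine from (425,245) to (440,308). The tape is at (433,150), the cartridge at (291,152) and the bin at (141,362). The side view shows the same layout, with the leaf toward the camera at (325,388).

```bash
cat > h.py <<'E'
import numpy as np, cv2
from plant import ctrl, sensors, optics
def world(n,d,mask):
    c=optics.camera_params(n); v,u=np.nonzero(mask&(d>0)); z=d[v,u]
    P=np.stack([(u+.0-c["mtx"][0,2])/c["mtx"][0,0]*z,(v-c["mtx"][1,2])/c["mtx"][1,1]*z,z],1)
    return (P-c["t"])@c["R"]
def ray(n,uv,h):
    c=optics.camera_params(n);o=-c["R"].T@c["t"]
    d=c["R"].T@np.linalg.inv(c["mtx"])@np.array([*uv,1.]); return o+d*(h-o[2])/d[2]
def green(p):
    p=p.astype(int); return (p[...,1]>p[...,0]+60)&(p[...,1]>p[...,2]+60)
def er(m,k=3): return cv2.erode(m.astype(np.uint8),np.ones((k,k)))>0
E
python3 - <<'E'
from h import *
for n in("top","side"):
    f=np.load(n+"0.npz");p,d=f["p"],f["d"]
    m=er(green(p)); P=world(n,d,m); c=np.median(P,0)
    u,s,vt=np.linalg.svd(P-P.mean(0),full_matrices=False); nn=vt[2]*np.sign(vt[2,2])
    print(n,"green c",P.mean(0),"normal",nn,"tilt",np.arccos(nn[2]),"resid",s[2]/len(P)**.5)
    print("minAreaRect xy",cv2.minAreaRect(world(n,d,green(p))[:,:2].astype(np.float32)))
    # board points
    hsv=cv2.cvtColor(p,cv2.COLOR_RGB2HSV)
    cen=P.mean(0)
    A=world(n,d,d>0); 
    sel=(np.hypot(A[:,0]-cen[0],A[:,1]-cen[1])<230)&(A[:,2]>22)&(A[:,2]<40)
    B=A[sel]; print("low",len(B),B.min(0),B.max(0),cv2.minAreaRect(B[:,:2].astype(np.float32)))
    sel=(np.hypot(A[:,0]-cen[0],A[:,1]-cen[1])<210)&(A[:,2]>22)&(A[:,2]<110)
    np.save(n+"B.npy",A[sel])
    w=(hsv[...,1]<25)&(hsv[...,2]>150)
    for i in range(1):
        k,l,st,ce=cv2.connectedComponentsWithStats(w.astype(np.uint8))
        for j in range(1,k):
            if st[j,4]>150: W=world(n,d,er(l==j)); print(" white",ce[j],st[j,4],np.median(W,0),cv2.minAreaRect(W[:,:2].astype(np.float32)))
E
```

```text
top green c [ 510.30963077 -127.12752849   60.21286639] normal [-0.00367078  0.14053359  0.99006911] tilt 0.1410487479080607 resid 1.5410446642821611
minAreaRect xy ((511.2178649902344, -126.99213409423828), (99.08680725097656, 106.90808868408203), 1.618313193321228)
low 4789 [ 442.15089825 -172.72625754   22.01632341] [735.94801731  39.50342849  39.98831682] ((589.6384887695312, -64.1807632446289), (290.27044677734375, 209.74053955078125), 1.598210096359253)
 white [290.73253833 150.21465077] 587 [757.41036256 144.80753959 126.21192642] ((760.5494384765625, 145.55982971191406), (52.762229919433594, 51.145992279052734), 27.02980613708496)
 white [ 43.08687616 197.17744917] 541 [778.67647802 609.26015299  53.58863566] ((779.776611328125, 612.5392456054688), (156.52627563476562, 12.886805534362793), 72.23374938964844)
 white [ 33.10312764 211.62299239] 1183 [735.43915959 603.14236851 103.15100002] ((736.48681640625, 604.985595703125), (120.39600372314453, 27.875324249267578), 74.60185241699219)
 white [ 37.85641892 238.55743243] 592 [700.9043067  623.13251423  54.06722769] ((701.485107
[... 1670 characters left out ...]
4419] 215 [707.54538011 646.25167472  54.86460614] ((711.7822875976562, 661.1400146484375), (202.04293823242188, 8.348889350891113), 74.41244506835938)
 white [397.79132791 194.0704607 ] 369 [754.0818941  138.93203546 126.54706213] ((758.9609375, 146.32359313964844), (49.402748107910156, 51.80714416503906), 31.723312377929688)
 white [296.67682927 337.23780488] 2952 [502.99852686 -29.08933949  34.88535485] ((508.4696044921875, -18.090312957763672), (118.93805694580078, 105.98529815673828), 1.5296614170074463)
 white [285.39534884 408.34883721] 301 [ 453.61797496 -114.95363651   32.95862972] ((453.7876281738281, -122.85588073730469), (4.290122032165527, 78.47554779052734), 1.5789281129837036)
```

Run:
```python
import cv2
a=cv2.imread("pics/top0.png")[215:345,345:545]; cv2.imwrite("pics/topz.png",cv2.resize(a,None,fx=4,fy=4,interpolation=cv2.INTER_CUBIC))
a=cv2.imread("pics/side0.png")[285:465,225:405]; cv2.imwrite("pics/sidez.png",cv2.resize(a,None,fx=3.3,fy=3.3,interpolation=cv2.INTER_CUBIC))
```

```text
(no output)
```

View pics/topz.png

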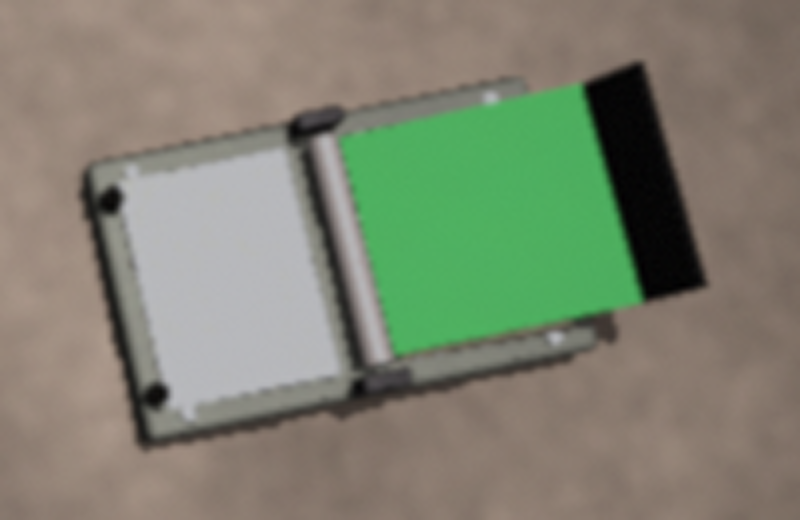

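View pics/sidez.png

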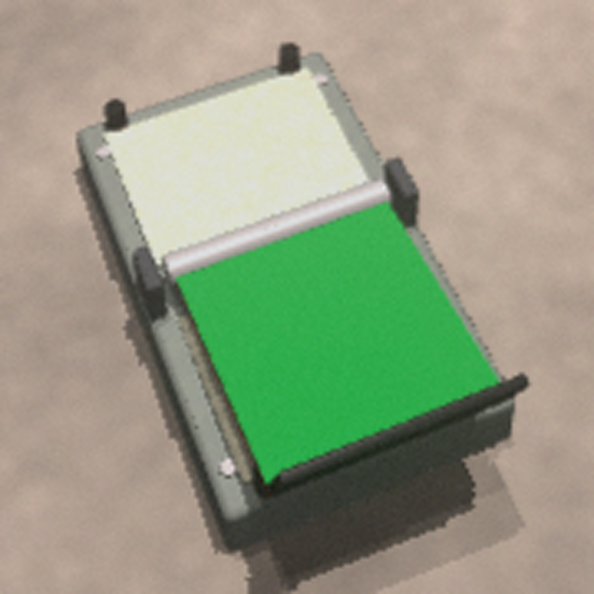

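```bash
cat >> h.py <<'E'
SP=np.array([509.5,-65.5,50.]); YAW=0.027
e1=np.array([np.cos(YAW),np.sin(YAW),0]);e2=np.array([-np.sin(YAW),np.cos(YAW),0]);e3=np.array([0,0,1.])
def pose(th,ph,sg=1,s=12.,clear=0.,back=0.,off=0.):
    """closed-finger pose touching the red side; leaf angle th, finger ph below horizontal (deg)"""
    th,ph=np.radians([th,ph]); d=np.array([np.cos(ph),-np.sin(ph)]); n=np.array([np.sin(ph),np.cos(ph)])
    l=np.array([-np.cos(th),np.sin(th)]); g=np.array([np.sin(th),np.cos(th)])  # outward, green normal
    C=117*l-2.5*g+s*d if ph>th else (117-s)*l-2.5*g
    T=C-11*n-25*d-clear*n-back*d
    z=d[0]*e2+d[1]*e3; y=sg*e1
    return SP+T[0]*e2+T[1]*e3, np.stack([np.cross(y,z),y,z],1)
def phi(th): return float(np.clip(th+37,45,90))
E
python3 - <<'E'
from h import *
for sg in(1,-1):
    for a in [(8,45,dict(clear=10,back=70))]+[(t,phi(t),{}) for t in range(8,181,20)]:
        p,R=pose(a[0],a[1],sg,**a[2]); q=ctrl.solve_ik(p,R); print(sg,a[0],p.round(),None if q is None else np.round(q,2))
E
```

```text
1 8 [ 515. -255.  108.] [-0.85  0.7   1.36  0.48  1.72 -0.96]
1 8 [ 513. -199.   65.] [-0.79  0.7   1.47  0.5   1.6  -0.97]
1 28 [ 513. -185.  110.] [-0.68  0.45  1.61  0.33  1.39 -0.82]
1 48 [ 512. -158.  147.] [-0.5   0.26  1.72  0.08  1.21 -0.56]
1 68 [ 511. -123.  171.] [-0.4   0.19  1.75  0.    1.2  -0.43]
1 88 [510. -83. 180.] [-0.33  0.16  1.76  0.    1.22 -0.36]
1 108 [509. -46. 176.] [-0.26  0.16  1.78  0.    1.21 -0.29]
1 128 [508. -14. 159.] [-0.2   0.17  1.8   0.    1.17 -0.22]
1 148 [507.  11. 133.] [-0.15  0.21  1.82  0.    1.12 -0.18]
1 168 [507.  26.  99.] [-0.12  0.26  1.84  0.    1.04 -0.15]
-1 8 [ 515. -255.  108.] [-0.85  0.7   1.36  0.48  1.72  2.18]
-1 8 [ 513. -199.   65.] [-0.79  0.7   1.47  0.5   1.6   2.17]
-1 28 [ 513. -185.  110.] [-0.68  0.45  1.61  0.33  1.39  2.32]
-1 48 [ 512. -158.  147.] [-0.5   0.26  1.72  0.08  1.21  2.58]
-1 68 [ 511. -123.  171.] [-0.4   0.19  1.75  0.    1.2   2.71]
-1 88 [510. -83. 180.] [-0.33  0.16  1.76  0.    1.22  2.79]
-1 108 [509. -46. 176.] None
-1 128 [508. -14. 159.] None
-1 148 [507.  11. 133.] None
-1 168 [507.  26.  99.] None
```

Run:
```python
from h import *
ctrl.gripper_to(0,20)
p,R=pose(8,45,clear=10,back=70)
ctrl.move_ptp(p+[0,-20,130],R); ctrl.move_l(p,R,vel=200)
p,R=pose(8,45,clear=10); print(ctrl.move_l(p,R,vel=80,threshold=8))
s=sensors.read_state(); print(s["t"],s["eef_pos"]-p,s["force"],s["grip_width"])
im,d=optics.grab_frame("side"); cv2.imwrite("pics/s1.png",cv2.resize(im[260:480,180:470,::-1],None,fx=2.7,fy=2.7))
im,d=optics.grab_frame("top"); cv2.imwrite("pics/t1.png",cv2.resize(im[180:380,340:600,::-1],None,fx=3,fy=3))
```

```text
False
5.6333 [ 0.3918625  -0.55583402  0.36151404] [ 0.11602117 -0.97416122 -0.09888403] 0.22892938914195735
```

View pics/s1.png

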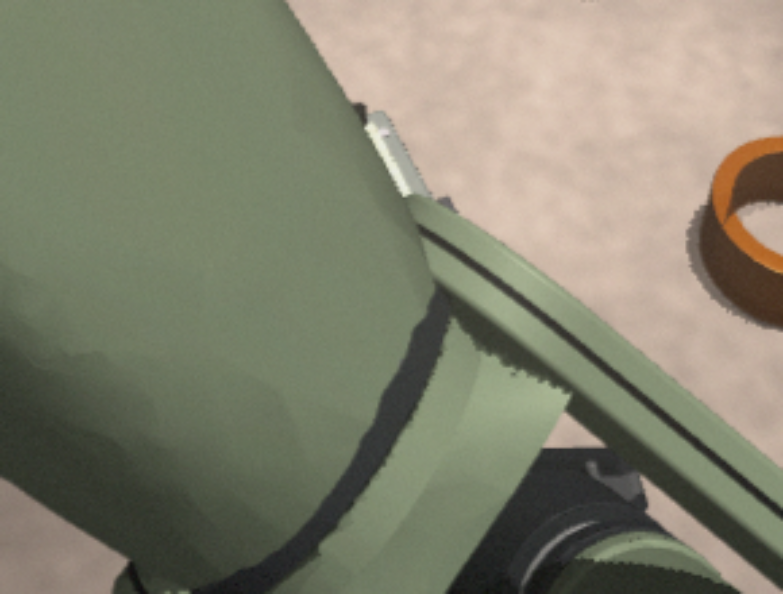

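View pics/t1.png

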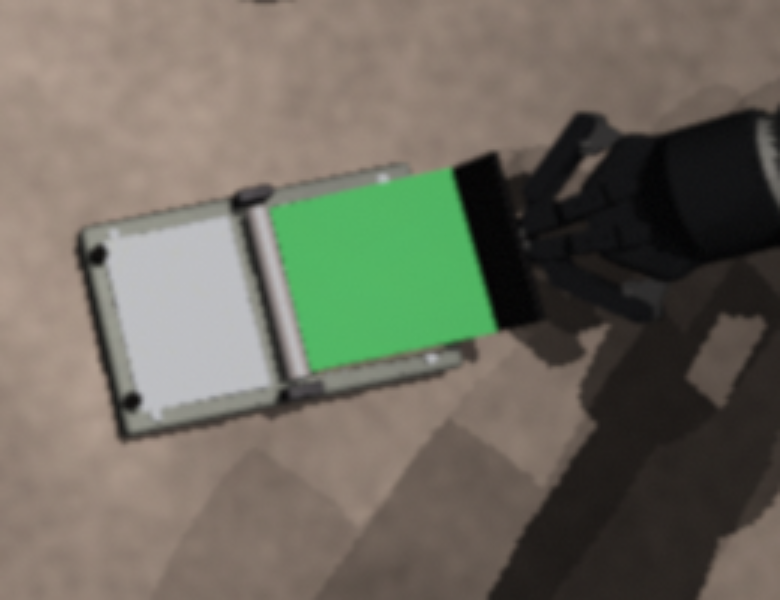

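The top view shows the closed fingertips under the lip at mid-width, around zoomed pixel (530,240), with no contact yet. In the side view the arm hides the tip. I'll start the sweep.

Run:
```python
from h import *
for t in [8,16,24,32,40,48,56,64]:
    p,R=pose(t,phi(t)); r=ctrl.move_l(p,R,vel=60,threshold=25)
    s=sensors.read_state(); print(t,r,round(s["t"],2),(s["eef_pos"]-p).round(1),s["force"].round(1),s["wrist_torque"].round(2))
    if r: break
im,d=optics.grab_frame("side"); cv2.imwrite("pics/s2.png",im[...,::-1])
im,d=optics.grab_frame("top"); cv2.imwrite("pics/t2.png",cv2.resize(im[180:380,340:600,::-1],None,fx=3,fy=3))
```

```text
8 False 6.05 [0.3 0.  0.7] [1.1 0.2 0.5] [-0.33 -0.03  0.02]
16 False 6.51 [0.2 0.3 0.4] [ 0.1 -0.8  0.2] [-0.25 -0.   -0.07]
24 False 6.97 [-0.   0.2 -0.2] [-0.3 -0.1 -0.6] [-0.21  0.01 -0.01]
32 False 7.42 [ 0.   0.2 -0.2] [0.3 0.2 0.2] [-0.19  0.02  0.  ]
40 False 7.88 [ 0.1  0.2 -0.3] [-0.2  0.7 -0.3] [-0.09  0.01  0.02]
48 False 8.34 [ 0.1  0.1 -0.3] [-0.7 -0.  -0.2] [-0.04 -0.01  0.06]
56 False 8.79 [ 0.1 -0.1 -0.3] [ 0.1  0.5 -0.5] [0.03 0.03 0.01]
64 False 9.22 [0.1 0.4 0.2] [0.3 0.1 0.3] [ 0.03 -0.03 -0.02]
```

View pics/s2.png

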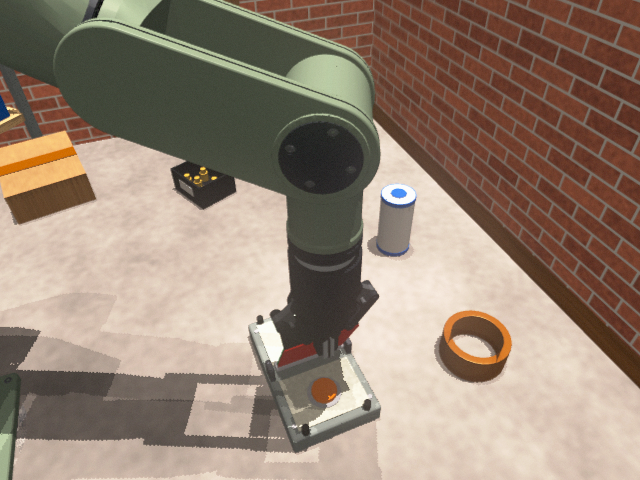

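View pics/t2.png

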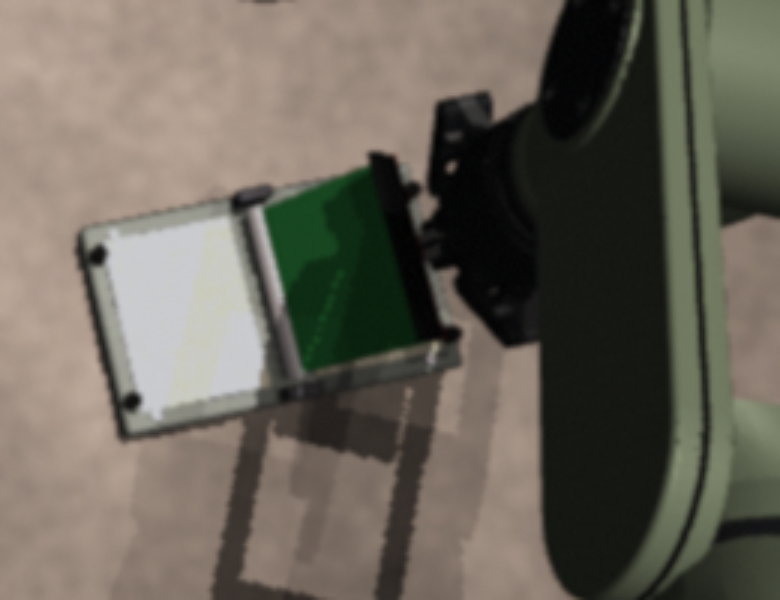

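The leaf is up at about 60 degrees. The side view shows its red face, with the uncovered button at (325,390). Forces stay small, so I'll continue.

Run:
```python
from h import *
for t in list(range(72,177,8))+[179,181,183]:
    p,R=pose(t,90); r=ctrl.move_l(p,R,vel=60 if t<170 else 25,threshold=25 if t<170 else 8)
    s=sensors.read_state(); print(t,r,round(s["t"],2),(s["eef_pos"]-p).round(1),s["force"].round(1),s["wrist_torque"].round(2))
    if r: break
p=s["eef_pos"]; ctrl.move_l(p+[0,0,90],vel=150)
P=SP-55*e2; P[2]=0
ctrl.move_l(P+[0,0,44+25+70],vel=200)
im,d=optics.grab_frame("side"); cv2.imwrite("pics/s3.png",im[...,::-1]);np.savez("s3.npz",p=im,d=d)
im,d=optics.grab_frame("top"); cv2.imwrite("pics/t3.png",im[...,::-1]);np.savez("t3.npz",p=im,d=d)
```

```text
72 False 9.74 [0.1 0.6 0.2] [-0.8 -0.3 -0.1] [ 0.05 -0.04 -0.01]
80 False 10.17 [-0.   0.6  0.1] [0.2 0.4 0.1] [-0.07  0.03 -0.01]
88 False 10.59 [-0.   0.6  0. ] [ 0.4 -0.5  0. ] [-0.01  0.07 -0.02]
96 False 10.99 [-0.1  0.6 -0.1] [-0.4  0.  -0.4] [-0.02  0.   -0.03]
104 False 11.38 [-0.2  0.7 -0.2] [ 0.2 -0.3  0.2] [-0.04  0.01 -0.05]
112 False 11.78 [-0.2  0.6 -0.3] [ 1.2  0.5 -0.6] [ 0.01  0.01 -0.04]
120 False 12.17 [-0.3  0.6 -0.4] [-1.  -0.2  0.5] [0.02 0.05 0.05]
128 False 12.56 [-0.4  0.5 -0.4] [-0.3  0.3 -0.4] [-0.01 -0.01  0.02]
136 False 12.95 [-0.5  0.5 -0.6] [-0.1 -0.4 -0.5] [ 0.05 -0.01  0.01]
144 False 13.34 [-0.5  0.4 -0.6] [ 0.6 -1.2 -0.2] [-0.01 -0.   -0.01]
152 False 13.73 [-0.5  0.3 -0.6] [-0.1  0.5  0.9] [ 0.03  0.02 -0.02]
160 False 14.12 [-0.6  0.3 -0.7] [0.1 1.  1.2] [-0.01 -0.03  0.02]
168 False 14.52 [-0.6  0.2 -0.7] [-1.   0.2 -0.6] [-0.06  0.04 -0.02]
176 False 15.25 [-0.3  0.  -0.2] [-0.8 -0.3 -0.1] [ 0.01 -0.01 -0.01]
179 False 15.62 [-0.3  0.  -0.3] [-0.  -0.3 -0.8] [0.05 0.03 0.02]
181 True 15.82 [ 0.4 -0.   1.8] [-2.9 -0.2  7.3] [-0.01  0.37  0.06]
```

View pics/s3.png

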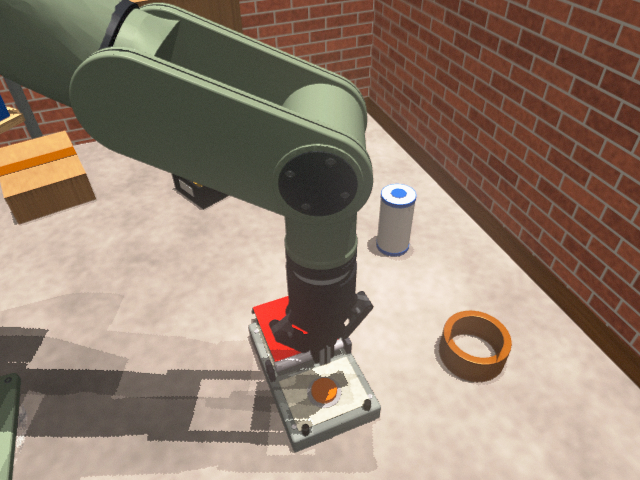

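View pics/t3.png

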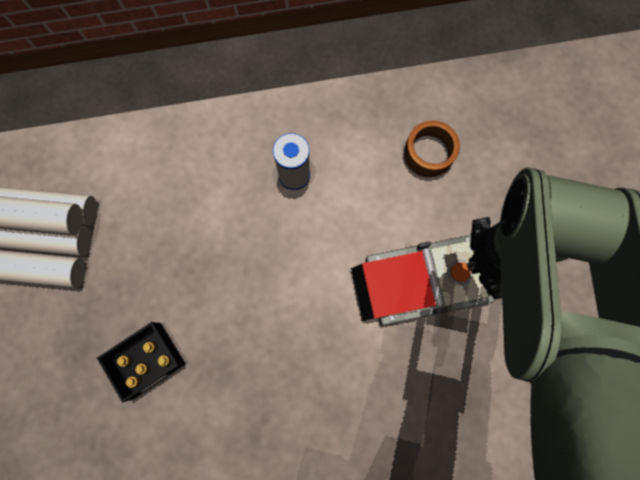

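The leaf lies red side up on the +y side: top view around (400,285). The orange button is visible at (462,272) in the top view and (323,390) in the side view. Next I'll check that the leaf is flat and where the button is, then press.

```bash
cat > chk.py <<'E'
from h import *
def check(n,f):
    p,d=f["p"],f["d"]; i=p.astype(int)
    m=er((i[...,0]>i[...,1]+90)&(abs(i[...,1]-i[...,2])<25)); 
    k,l,st,ce=cv2.connectedComponentsWithStats(m.astype(np.uint8))
    P=world(n,d,m); c=np.median(P,0); P=P[np.hypot(*(P[:,:2]-(SP+62*e2)[:2]).T)<80]
    P=P[(P[:,2]>44)&(P[:,2]<75)]
    A=np.c_[P[:,:2]-P[:,:2].mean(0),np.ones(len(P))]; k=np.linalg.lstsq(A,P[:,2],rcond=None)[0]
    print(n,"red",len(P),"mean z",k[2].round(1),"slope along y",(k[:2]@e2[:2]).round(4))
    o=(i[...,0]>i[...,1]+50)&(i[...,1]>i[...,2]+25)
    Q=world(n,d,o); Q=Q[np.hypot(*(Q[:,:2]-(SP-55*e2)[:2]).T)<40]
    if len(Q): print(" button",len(Q),np.median(Q,0),(Q.min(0)+Q.max(0))/2,"expect",SP-55*e2)
E
python3 - <<'E'
from chk import *
check("side",np.load("s3.npz")); check("top",np.load("t3.npz"))
E
```

```text
side red 915 mean z 52.2 slope along y -0.001
 button 484 [ 510.64640875 -122.95614179   43.51261155] [ 511.0380062  -121.22600782   41.54610219] expect [ 510.98481958 -120.47995372   50.        ]
top red 3146 mean z 51.8 slope along y 0.002
 button 37 [ 519.03954233 -129.46907017   43.0907689 ] [ 518.36290141 -129.05367572   43.19395785] expect [ 510.98481958 -120.47995372   50.        ]
```

Run:
```python
from chk import *
P=SP-55*e2; P[2]=0
_,R=pose(180,90)
ctrl.move_l(P+[0,0,75],R,vel=100)
r=ctrl.move_l(P+[0,0,60],R,vel=12,threshold=15)
s=sensors.read_state(); print(r,s["t"],s["eef_pos"],s["force"].round(1))
ctrl.hold(0.3); s=sensors.read_state(); print(s["eef_pos"],s["force"].round(1))
ctrl.move_l(P+[0,0,150],R,vel=100)
p,Rq=pose(8,45,back=120); 
ctrl.move_l(P+[0,-160,260],R,vel=250)
for n in("side","top"):
    im,d=optics.grab_frame(n); cv2.imwrite(f"pics/{n}4.png",im[...,::-1]); check(n,dict(p=im,d=d))
s=sensors.read_state(); print(s["t"],s["force"].round(1))
```

```text
True 19.3167 [ 511.07720889 -120.52421398   64.07563369] [-2.1  0.2  5.4]
[ 511.05703022 -120.51818132   64.06120405] [-1.4  0.8  5.3]
side red 3427 mean z 52.2 slope along y -0.0015
 button 40 [ 500.15792934 -131.25120458   42.65381322] [ 499.02961154 -120.95724688   41.67532862] expect [ 510.98481958 -120.47995372   50.        ]
top red 3138 mean z 51.8 slope along y 0.0002
 button 79 [ 509.36700358 -129.21191916   43.18139843] [ 509.14986717 -124.80890753   43.41240558] expect [ 510.98481958 -120.47995372   50.        ]
21.6583 [-0.3 -0.1 -0.2]
```

View pics/top4.png

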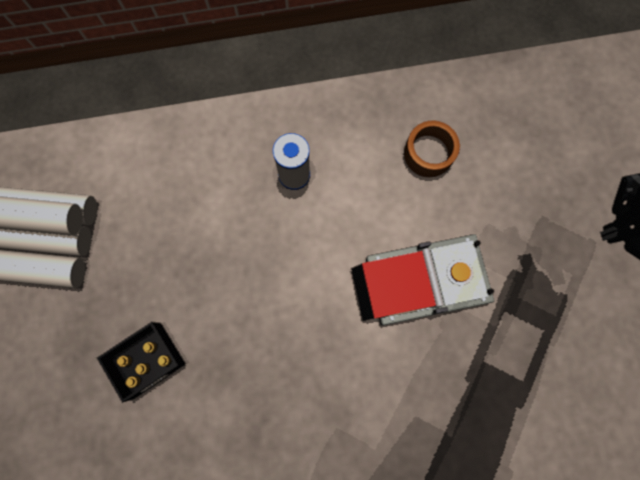

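Run:
```python
from h import *
a=cv2.imread("pics/top0.png").astype(int);b=cv2.imread("pics/top4.png").astype(int)
for n,(x0,x1,y0,y1) in dict(cart=(265,320,125,198),tape=(400,465,115,182),bin=(92,190,315,410)).items(): print(n,abs(a-b)[y0:y1,x0:x1].mean().round(2))
ctrl.finish_job(); print(sensors.read_state()["t"])
```

```text
cart 5.68
tape 4.71
bin 4.0
the job is handed in; nothing more can be done
the job is handed in; nothing more can be done
```

I flipped the leaf over its spine, pressed the orange button it uncovered, let go and backed the arm away. I handed the job in at about 22 s of the 58 s allowed; no verdict is reported.

- **Flip:** I kept the fingertips closed under the lip and pushed only the red side, without gripping. Force readings at the end of each step stayed near 1 N. The slow final push stopped at about 7 N against the leaf stop.
- **Leaf:** It lies flat, red face up, on the far side. Its top measured about 52 mm above the bench, with a slope under 0.002 in both views, before and after the press.
- **Button:** The press stopped on its 15 N threshold, well above the 4 N spring. The tips were then at 39.1 mm (full travel is 39.0 mm), and holding there read 5.3 N. I pressed only once. Afterwards the button was seen back up at about 43 mm.
- **Surroundings:** In the last top view the cartridge, tape and bin are at the same pixel positions as at the start. Image differences in those areas were small (4 to 6 grey levels), with no visible shift.
- **Checks that disagreed:** Some button-centre readings were off by up to 12 mm because few button pixels matched the colour mask. The clear side view before the press agreed with the expected centre to 1 mm.

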